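Latch the food carrier's lid for delivery

TASK

Two insulated food carriers stand on the packing table, and one of them still has its draw latch open. Swing that latch's wire loop over so that its cross-bar drops behind the keeper on the lid, then push the lever over and down, away from the keeper, until it snaps flat, leaving the lid in its seat.

Things in the scene. Friction and masses are not known exactly. Their poses are not given: they have to be found in the camera images.
- hinge (a point): Middle of the hinge pin of the open steel draw latch on top of a grey food carrier (360 x 240 x 170 mm high, black lid); 12 mm above its flat top. Axes: x level, towards the keeper; y along the pin; z up. The other carrier, alike but latched already (lever flat) with a jar and a tin on its lid, needs nothing.
- lever (a joint): Lever's angle, rad: 0 = upright, negative = leaning to the keeper (starts -0.35 to -0.55), 1.57 = shut, flat on the side away from it. Light friction keeps it where left. Leave it leaning until the loop is hooked: from upright on, the loop hardly reaches. Then the loop's spring resists (about 2 N at the tip) from 0.5 rad and pulls it shut past about 1.3.
- lever_tip (a point): Middle of the lever's tip, 60 mm from the hinge pin. The lever is a steel plate 24 mm wide and 4 mm thick, with a lip 8 mm long at the tip on the keeper's side (the upper side when shut).
- loop_bar (a point): Middle of the loop's cross-bar (8 mm thick, 44 mm long, parallel to the pin). Two 5 mm wires, 39 mm apart, join it to a pivot 75 mm away on the lever, 16 mm above the pin; the lever fits between them. Starts upright within 18 degrees, the bar above the lever's tip. Light friction holds it; tipped over 30 degrees to the keeper it falls behind it. It is sprung, giving 5 mm lengthwise.
- keeper (a point): Foot of the far face (away from the hinge) of the steel hook on the lid: 24 mm wide, 14 mm high, with a 2 mm nose on top pointing away from the hinge. On the lid's surface, level with the carrier's top, 61 mm from the hinge. Axes as the hinge's. Hooked, the bar's centre is 4 to 12 mm beyond it in x and 4 mm above. The lid (0.9 kg) lies loose in its seat, 1 mm play.

How it is judged:
On the way:
1. the loop's bar lies behind the keeper, below its nose, with the lever still up (x of loop_bar in the frame of keeper between 0.001 and 0.025 m and z of loop_bar in the frame of keeper below 0.0095 m and value of joint lever below 0.6 rad), for 0.2 s.
At the end, for the whole second after the job is handed in: The lever is at rest within 0.15 rad of flat (above 1.42), the loop's bar is behind the keeper (1 to 25 mm beyond its point in x, under 9.5 mm above it), and the lid is in its seat: the keeper's point 50 to 70 mm from the hinge in x, at least 7 mm below it, lid tilted under 0.1 rad (value of joint lever above 1.42 rad and x of loop_bar in the frame of keeper between 0.001 and 0.025 m and z of loop_bar in the frame of keeper below 0.0095 m and x of keeper in the frame of hinge between 0.05 and 0.07 m and z of keeper in the frame of hinge below -0.007 m and angle between keeper's own z axis and vertical below 0.1 rad and velocity of joint lever between -0.1 and 0.1 rad/s); the robot touches nothing.
It also fails if it takes over 45 s, if anything falls off the work surface, if the arm or the gripper's body presses on something with over 40 N, if the wrist force passes 120 N, or if a joint passes its speed limit or range.

ROBOT

A 7-joint arm with a two-finger parallel gripper is mounted at the origin on the work surface. World frame = base frame: x ahead of the robot, y to its left, z up, the work surface at z = 0. Lengths are in m, angles in rad, forces in N, time in s.
With the tool pointing down it reaches from about 0.4 to 0.85 m from the base axis. Payload 10.4 kg.
Tool frame: the origin (TCP) lies midway between the tips of the shut fingers; the grasp point (between the pads) lies 19 mm behind it (r.grasp_offset is the distance from the TCP to the grasp point, in m); x points along the fingers, y is the direction in which the jaws open and shut, and the axes are right-handed (so a half turn about x gives the same grasp; the last joint's range is limited). The gripper opens to 87 mm and grips with 3 to 60 N. Pads are 19 mm wide; open, the fingers measure 117 mm over their backs; the gripper's body (75 mm by 190 mm) begins 51 mm behind the grasp point.
Start: joints at [1.195, 0.332, -0.065, 1.46, 0.022, 1.35, -0.088], TCP at [0.216, -0.587, 0.223] pointing down, gripper open.
Joint ranges: [-2.6, 2.6], [-0.5, 2.12], [-1.47, 1.34], [0.16, 2.42], [-1.27, 4.41], [0.06, 2.06], [-2.6, 2.6]. Speed limits (rad/s): [2.22, 2.22, 2.79, 2.79, 3.14, 3.14, 3.14].

INTERFACE

Orientations are given as a unit quaternion [x, y, z, w].
In Python, from bench import r, vision, close_job gives the robot as it stands. The module is installed in compiled form; this text tells all that it offers.
- The arm moves only by the shell command python3 -m pendant 'ROWS' [OPENING] [FORCE]. ROWS is text: rows parted by semicolons, each of 6 numbers parted by spaces: the shift along the tool's x, y, z in units of 0.25 m (1.0 is 0.25 m), then the turn, a rotation vector about the tool's x, y, z in units of 1.5 rad (1.0 is 1.5 rad). A call has 1 to 8 rows; each row is the pose to reach, as a shift and turn from the pose commanded when the call began, along the tool's axes at that moment; what a row does not reach only later rows make up. A row lasts 1/10 s, in which the tool goes at most 50 mm and 8.59 degrees, less where a joint would pass 70% of its speed; a pose out of reach is approached as far as the arm can. A call with a number of a shift or a turn outside -1 to 1 is refused whole. A call with a gripper value outside its range is refused whole. OPENING is the gripper command: -1 is shut, 1 is fully open, values between are in proportion, set as the call begins (- or left out, the last holds). The fingers move at their own pace and stop on an object; FORCE is the grip in N (left out, the last holds). Time passes only in rows, so rows that repeat a pose let the fingers close. It gives the time, the measured TCP pose, the force and the opening at its end, in the units of the state.
- r.read_state(): the state, without advancing time (a new reading comes with each control period).
- vision.camera(name): name is "side" or "top" or "wrist"; returns (picture, depth): 420x560x3 uint8, blue, green, red; 420x560 float32, m along the optical axis (not along the pixel's ray), 0 where there is no reading.
- vision.get_calibration(name): a dict with "camera_matrix" (3x3 intrinsics, pixels), "rvec" (rotation vector, rad) and "tvec" (3), from world to camera coordinates, as OpenCV has them. Camera axes: x right, y down, z forward; pixel columns grow to the right and rows downward; lengths in m; the calibration is good to about 2 mm. A picture is of the moment at which its call begins: read the wrist's pose just before it. get_calibration takes no time and is no camera call; for the wrist camera it gives the pose at the moment of the call.
- close_job(): hands the job in, once; it reports no verdict.
The state is a dict: "time": time; "joint_positions": joint angles; "joint_vel": joint speeds; "joint_torque": joint torques, N m; "ee_pos": TCP position; "eef_rot": TCP orientation; "ft_force": force on the tool from outside, world axes, zero at the start; "torque": the same for the moment, N m; "width": finger opening in m.
Only numpy, scipy, OpenCV 4.12 (cv2) and the standard library are available. Lean on these libraries where they do the work, as an engineer would, in place of code of your own. Each camera call takes 0.05 s, during which the arm holds its last target. There are 200 camera calls.

## Working session

There is one attempt and no reset: what is moved stays moved. The work goes in short steps, Python scripts to look and compute and a shell command to move; the robot and the scene stay as the last step left them, time stands still between calls to the robot, and variables do not carry over. Pictures are saved under pics/ and viewed, about 8 in all and at most 12, crops included, and the job is handed in when it is done.

```bash
mkdir -p pics; cat > h.py <<'E'
import numpy as np, cv2
from bench import r, vision
from scipy.spatial.transform import Rotation as R
def cam(n):
    c=vision.get_calibration(n); im,d=vision.camera(n)
    K=np.array(c["camera_matrix"]);Rm=cv2.Rodrigues(np.array(c["rvec"],float))[0];t=np.array(c["tvec"],float).ravel()
    return im,d,K,Rm,t
def cloud(d,K,Rm,t):
    v,u=np.mgrid[:d.shape[0],:d.shape[1]]
    p=np.stack([(u-K[0,2])/K[0,0]*d,(v-K[1,2])/K[1,1]*d,d],-1)
    return (p-t)@Rm
def ray(u,v,K,Rm,t):
    q=np.array([(u-K[0,2])/K[0,0],(v-K[1,2])/K[1,1],1.]); return -Rm.T@t, Rm.T@q
def onplane(u,v,z,K,Rm,t):
    o,q=ray(u,v,K,Rm,t); return o+q*(z-o[2])/q[2]
def proj(p,K,Rm,t):
    q=Rm@np.array(p)+t; return (K@q)[:2]/q[2]
def delta(target,s=None):
    "world shift -> tool-axis units"
    s=s or r.read_state(); return R.from_quat(s["eef_rot"]).inv().apply(np.array(target)-s["ee_pos"])/.25
E
python3 - <<'E'
from h import *
s=r.read_state(); print(s["time"],s["ee_pos"],s["eef_rot"],s["width"]); print(R.from_quat(s["eef_rot"]).as_matrix().round(3))
for n in("top","side"):
    im,d,K,Rm,t=cam(n); cv2.imwrite(f"pics/{n}0.png",im); np.savez(f"{n}0.npz",im=im,d=d,K=K,Rm=Rm,t=t)
    print(n,-Rm.T@t,Rm[2],K[0,0])
E
```

```text
0.0 [ 0.21582851 -0.58615539  0.22174738] [-0.69601097 -0.1245804   0.69625034 -0.12362814] 0.08705489887311244
[[-0.001  0.346 -0.938]
 [ 0.001 -0.938 -0.346]
 [-1.    -0.001  0.   ]]
top [ 0.42154589 -0.03970587  1.02053545] [ 0.16474015  0.04460261 -0.98532801] 421.47961871044066
side [ 0.21646925 -0.32408815  0.78991549] [ 0.50370296  0.42056002 -0.75459433] 417.2006559601118
```

```bash
python3 -c "
import cv2,numpy as np
a=cv2.imread('pics/top0.png');b=cv2.imread('pics/side0.png')
cv2.imwrite('pics/both0.png',np.vstack([cv2.resize(a,(400,300)),cv2.resize(b,(400,300))]))"
```

```text
(no output)
```

View pics/top0.png

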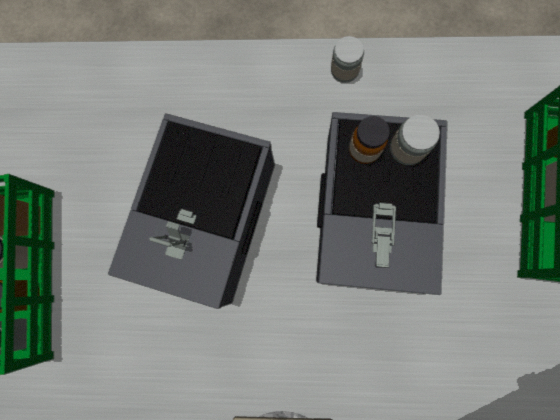

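View pics/side0.png

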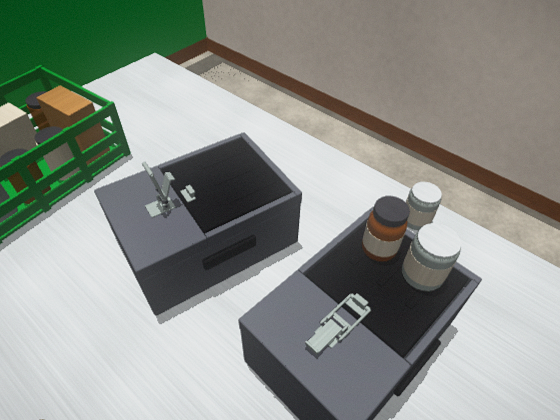

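The open latch is on the left carrier: latch at about (180,235) in top and (160,195) in side. The keeper is on the lid, on the far side from the robot. The right carrier is already shut.

```bash
python3 - <<'E'
from h import *
T=[]
for n,(x0,x1,y0,y1) in {"top":(105,275,105,310),"side":(95,300,130,305)}.items():
    f=np.load(n+"0.npz");P=cloud(f["d"],f["K"],f["Rm"],f["t"]);S=np.zeros(P.shape[:2],bool);S[y0:y1,x0:x1]=1
    ok=S&(f["d"]>0)
    top=ok&(abs(P[...,2]-.17)<.006)
    print(n,"top z med",np.median(P[...,2][top]),top.sum())
    m=top.astype(np.uint8); q=P[top][:,:2].astype(np.float32)
    print(cv2.minAreaRect(q*1000))
    im=f["im"].astype(int)
    g=ok&(im.min(-1)>95)&(im.max(-1)-im.min(-1)<50)&(P[...,2]>.168)
    T.append(P[g]); print("latch px",g.sum(),P[g].min(0),P[g].max(0))
    x0,x1,y0,y1=(140,210,195,265) if n=="top" else (125,215,145,225)
    cv2.imwrite(f"pics/{n}c.png",cv2.resize(f["im"][y0:y1,x0:x1],(400,400 if n=="top" else 356),interpolation=cv2.INTER_CUBIC))
a=cv2.imread("pics/topc.png");b=cv2.imread("pics/sidec.png");b=cv2.copyMakeBorder(b,0,400-b.shape[0],0,0,cv2.BORDER_CONSTANT)
cv2.imwrite("pics/c0.png",np.hstack([a,b]))
np.save("latch.npy",np.vstack(T))
E
```

```text
top top z med 0.1720763915624977 18758
((568.7407836914062, 189.1610107421875), (240.95437622070312, 361.0543518066406), 74.230712890625)
latch px 674 [0.36473838 0.02644683 0.16803523] [0.77216589 0.35147049 0.28016181]
side top z med 0.17068832155628 15443
((541.2874145507812, 91.07664489746094), (450.0173034667969, 359.716552734375), 74.10621643066406)
latch px 8293 [ 0.36559309 -0.13220443  0.16800661] [0.77208516 0.35113336 0.27824192]
```

View pics/c0.png

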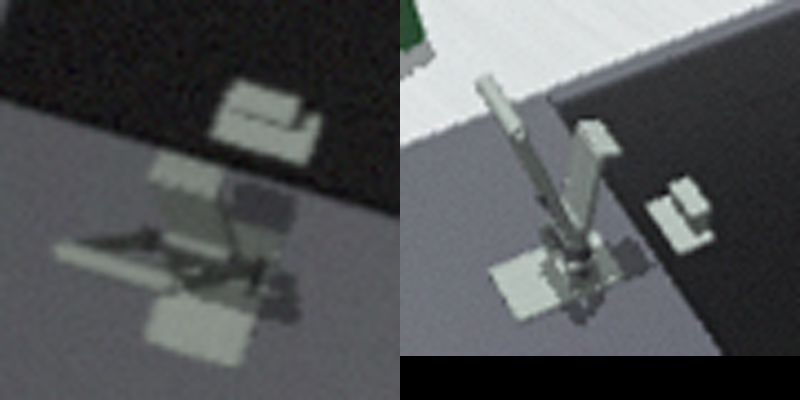

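```bash
python3 - <<'E'
from h import *
a=np.deg2rad(-15.8);C=np.array([.5687,.1892]);X=np.array([np.cos(a),np.sin(a)]);Y=np.array([-X[1],X[0]])
loc=lambda p:np.array([(p[...,:2]-C)@X,(p[...,:2]-C)@Y,p[...,2]])
f={n:np.load(n+"0.npz") for n in("top","side")}
A={n:(f[n]["K"],f[n]["Rm"],f[n]["t"]) for n in f}
T=lambda x,y:(140+x*70/400-.5*0,195+y*70/400)
S=lambda x,y:(125+(x-400)*90/400,145+y*90/400)
def tri(pt,ps):
    o1,d1=ray(*pt,*A["top"]);o2,d2=ray(*ps,*A["side"])
    k=np.linalg.lstsq(np.c_[d1,-d2],o2-o1,rcond=None)[0];p,q=o1+k[0]*d1,o2+k[1]*d2
    return (p+q)/2,np.linalg.norm(p-q)
def show(n,p,e=0): print(n,p.round(4),"loc mm",(1000*loc(p)).round(1),"gap",round(e*1000,1))
show("bar end L",*tri(T(58,250),S(485,80))); show("bar end R",*tri(T(172,285),S(518,130)))
show("lever tip far-left corner",*tri(T(158,155),S(583,125))); show("lever tip right",*tri(T(222,183),S(617,152)))
for z,c,nm in((.184,(240,85),"keeper top farL"),(.184,(302,100),"keeper top farR"),(.184,(297,122),"keeper top nearR"),(.184,(228,108),"keeper nearL"),(.17,(212,138),"plate nearL"),(.17,(308,165),"plate nearR"),(.17,(148,335),"base nearL"),(.17,(238,367),"base nearR"),(.17,(250,300),"base farR?")):
    show(nm,onplane(*T(*c),z,*A["top"]))
L=np.load("latch.npy");l=loc(L).T
# depth clusters
m=(abs(l[:,0])<.08)&(abs(l[:,1])<.06)&(l[:,2]>.176); l=l[m]*1000
for lo,hi in((176,190),(190,205),(205,220),(220,235),(235,250),(250,265),(265,285)):
    q=l[(l[:,2]>=lo)&(l[:,2]<hi)]
    if len(q): print(lo,len(q),np.percentile(q,[5,50,95],axis=0)[:,:2].round(0).tolist())
E
```

```text
bar end L [0.4925 0.2312 0.273 ] loc mm [-84.8  19.6 273. ] gap 2.5
bar end R [0.4812 0.1931 0.2768] loc mm [-85.3 -20.  276.8] gap 1.8
lever tip far-left corner [0.5254 0.215  0.2352] loc mm [-48.7  13.  235.2] gap 3.8
lever tip right [0.5188 0.1894 0.2396] loc mm [-48.1 -13.4 239.6] gap 3.9
keeper top farL [0.5592 0.2024 0.184 ] loc mm [-12.7  10.1 184. ] gap 0
keeper top farR [0.554  0.1798 0.184 ] loc mm [-11.6 -13.1 184. ] gap 0
keeper top nearR [0.546  0.1812 0.184 ] loc mm [-19.6 -13.9 184. ] gap 0
keeper nearL [0.5509 0.2062 0.184 ] loc mm [-21.8  11.5 184. ] gap 0
plate nearL [0.5421 0.2156 0.17  ] loc mm [-32.8  18.2 170. ] gap 0
plate nearR [0.5325 0.1801 0.17  ] loc mm [-32.3 -18.6 170. ] gap 0
base nearL [0.471  0.2348 0.17  ] loc mm [-106.4   17.2  170. ] gap 0
base nearR [0.46   0.2017 0.17  ] loc mm [-108.   -17.5  170. ] gap 0
base farR? [0.4838 0.1987 0.17  ] loc mm [-84.2 -14.  170. ] gap 0
176 127 [[-76.0, -12.0], [-17.0, -0.0], [-12.0, 12.0]]
190 23 [[-78.0, -9.0], [-70.0, 4.0], [-67.0, 14.0]]
205 63 [[-72.0, -10.0], [-66.0, -0.0], [-62.0, 12.0]]
220 50 [[-75.0, -15.0], [-59.0, 0.0], [-56.0, 12.0]]
235 127 [[-55.0, -10.0], [-51.0, 0.0], [-45.0, 11.0]]
```

```bash
python3 -m pendant '-0.4 0 0 0 0 0; -0.5 -0.2 -0.3 0.1 0 0; -0.5 -0.515 -0.915 0.419 0 0; -0.5 -0.515 -0.915 0.419 0 0; -0.5 -0.515 -0.915 0.419 0 0; -0.5 -0.515 -0.915 0.419 0 0; -0.5 -0.515 -0.915 0.419 0 0; -0.5 -0.515 -0.915 0.419 0 0' -1 20
python3 - <<'E'
from h import *
s=r.read_state();print(s["time"],s["ee_pos"],R.from_quat(s["eef_rot"]).as_matrix().round(3).tolist(),s["joint_positions"])
print(delta([.43,-.15,.35]),delta([.43,.2,.35]))
E
```

```text
time: 0.9
ee_pos: [0.3905, -0.3818, 0.3486]
eef_rot: [0.702, -0.094, -0.7, -0.094]
ft_force: [0.7, -0.7, 0.3]
width: 0.0312
0.9 [ 0.39053822 -0.38180189  0.3486014 ] [[0.002, -0.264, -0.965], [0.0, -0.965, 0.264], [-1.0, -0.001, -0.002]] [ 0.85156359  0.12872582 -0.17936075  1.4483354   0.02096163  1.56492862
 -1.16393724]
[-0.0047451  -0.93603243  0.09209575] [-0.00405822 -2.2865327   0.46107886]
```

```bash
python3 -m pendant '0 -0.2 0.03 0 0 0; 0 -0.4 0.06 0 0 0; 0 -0.6 0.1 0 0 0; 0 -0.8 0.13 0 0 0; 0 -1 0.16 0 0 0; 0 -1 0.16 0 0 0'
python3 -m pendant '0 -0.2 0.03 0 0 0; 0 -0.4 0.06 0 0 0; 0 -0.6 0.1 0 0 0; 0 -0.8 0.13 0 0 0; 0 -1 0.16 0 0 0; 0 -1 0.16 0 0 0'
python3 - <<'E'
from h import *
a=np.deg2rad(-15.8)
s=r.read_state();M=R.from_quat(s["eef_rot"]).as_matrix();print(M.round(3).tolist(),s["joint_positions"])
W=np.array([[np.cos(a),np.sin(a),0],[-np.sin(a),np.cos(a),0],[0,0,1]])
q=R.from_matrix(np.c_[[0,0,-1],-W[1],-W[0]]); print("turn",((R.from_quat(s["eef_rot"]).inv()*q).as_rotvec()/1.5).round(4))
print(delta([.453,.222,.35]))
E
```

```text
time: 1.5
ee_pos: [0.4165, -0.1295, 0.348]
eef_rot: [0.701, -0.094, -0.7, -0.094]
ft_force: [0.0, -1.7, 0.3]
width: 0.0006
time: 2.1
ee_pos: [0.4447, 0.1218, 0.3475]
eef_rot: [-0.701, 0.094, 0.701, 0.095]
ft_force: [-0.6, -1.2, 0.4]
width: 0.0007
[[0.0, -0.264, -0.964], [0.002, -0.964, 0.264], [-1.0, -0.002, 0.0]] [ 0.41844385 -0.04554349 -0.74222578  1.62005415 -0.03245833  1.55447167
 -2.16107479]
turn [0.0055 0.0003 0.0012]
[-0.00929493 -0.39520077  0.07405539]
```

```bash
python3 -m pendant '0 -0.2 0.04 0 0 0; 0 -0.395 0.075 0.005 0 0; 0 -0.395 0.075 0.005 0 0; 0 -0.395 0.075 0.005 0 0'
python3 - <<'E'
from h import *
s=r.read_state();print(s["joint_positions"].round(2) if hasattr(s["joint_positions"],"round") else s["joint_positions"])
out=[]
for n in("wrist","side"):
    im,d,K,Rm,t=cam(n); np.savez(f"{n}1.npz",im=im,d=d,K=K,Rm=Rm,t=t)
    out.append(cv2.resize(im if n=="wrist" else im[110:260,80:280],(400,300),interpolation=cv2.INTER_CUBIC))
cv2.imwrite("pics/p1.png",np.hstack(out)); 
E
```

```text
time: 2.5
ee_pos: [0.4543, 0.2163, 0.3469]
eef_rot: [-0.7, 0.099, 0.701, 0.099]
ft_force: [0.4, -0.9, -0.8]
width: 0.0001
[ 0.29  0.09 -0.87  1.52  0.07  1.56 -2.43]
```

View pics/p1.png

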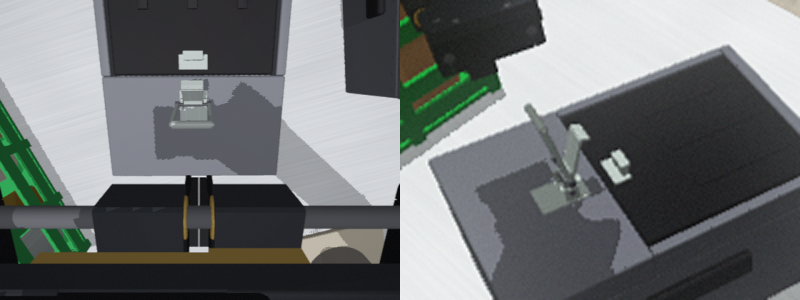

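```bash
python3 -m pendant '0.1 -0.02 0.02 0 0 0; 0.25 -0.02 0.02 0 0 0; 0.38 -0.02 0.02 0 0 0; 0.38 -0.02 0.02 0 0 0; 0.38 -0.02 0.02 0 0 0'
python3 -m pendant '0 0 -0.06 0 0 0; 0 0 -0.1 0 0 0; 0 0 -0.14 0 0 0; 0 0 -0.18 0 0 0; 0 0 -0.21 0 0 0; 0 0 -0.21 0 0 0'
python3 - <<'E'
from h import *
out=[]
for n in("wrist","side"):
    im,d,K,Rm,t=cam(n)
    out.append(cv2.resize(im if n=="wrist" else im[110:260,80:280],(400,300),interpolation=cv2.INTER_CUBIC))
cv2.imwrite("pics/p2.png",np.hstack(out)); 
E
```

```text
time: 3.1
ee_pos: [0.4512, 0.2214, 0.2534]
eef_rot: [0.7, -0.101, -0.7, -0.1]
ft_force: [-0.1, 0.4, 0.8]
width: 0.0005
time: 3.7
ee_pos: [0.502, 0.2073, 0.2524]
eef_rot: [-0.7, 0.1, 0.7, 0.1]
ft_force: [0.1, -0.5, -0.6]
width: 0.0004
```

View pics/p2.png

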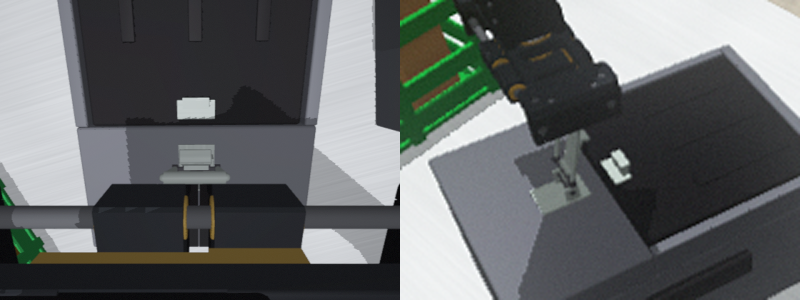

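The loop bar (195,177 in the wrist view) moves with the fingers, and the lever tip (196,155) hasn't moved. Pushing on.

```bash
python3 -m pendant '0 0 -0.04 0 0 0; 0 0 -0.08 0 0 0; 0 0 -0.11 0 0 0; 0 0 -0.14 0 0 0; 0 0 -0.14 0 0 0; 0 0 -0.14 0 0 0; 0 0 -0.14 0 0 0'
python3 - <<'E'
from h import *
out=[]
for n in("wrist","side"):
    im,d,K,Rm,t=cam(n)
    out.append(cv2.resize(im[100:310,140:420] if n=="wrist" else im[110:260,80:280],(400,300),interpolation=cv2.INTER_CUBIC))
cv2.imwrite("pics/p3.png",np.hstack(out)); 
E
```

```text
time: 4.5
ee_pos: [0.5344, 0.1984, 0.2526]
eef_rot: [0.7, -0.1, -0.7, -0.1]
ft_force: [-0.3, -0.2, 0.9]
width: 0.0004
```

View pics/p3.png

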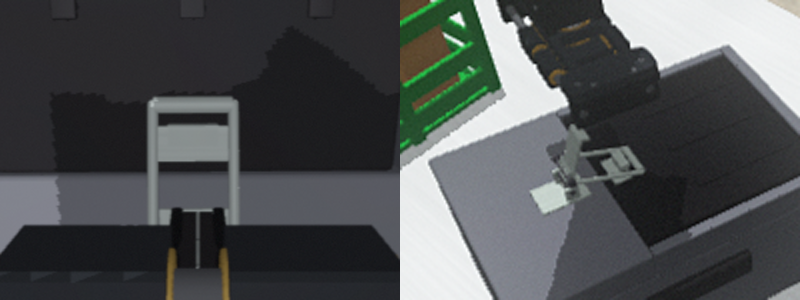

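The loop has dropped over the keeper: in the wrist crop the bar is at (195,103), beyond the keeper at (195,142). The lever is still leaning. Next I move to the keeper side of the lever and go down.

```bash
python3 -m pendant '0 0 -0.06 0 0 0; 0 0 -0.06 0 0 0; 0.05 0 -0.06 0 0 0; 0.1 0 -0.06 0 0 0; 0.1 0 -0.06 0 0 0'
python3 - <<'E'
from h import *
a=np.deg2rad(-15.8);C=np.array([.5687,.1892]);X=np.array([np.cos(a),np.sin(a)]);Y=np.array([-X[1],X[0]])
s=r.read_state();p=s["ee_pos"];ls=(p[:2]-C)@X*1000;print(ls,(p[:2]-C)@Y*1000,p[2],s["ft_force"])
for th in(0,.4,.7,1,1.2,1.4,1.5):
    S=-65.5-49*np.sin(th)+2*np.cos(th);z=182+49*np.cos(th)+2*np.sin(th); print(th,"x",round((p[2]*1000-z)/250,3),"z",round((ls-S)/250,3))
im,d,K,Rm,t=cam("side")
m=[im[110:260,80:280]]; im=cam("wrist")[0];m.append(im[100:310,140:420])
P=cloud(d,K,Rm,t)
cv2.imwrite("pics/p4.png",np.hstack([cv2.resize(i,(400,300),interpolation=cv2.INTER_CUBIC) for i in m]))
E
```

```text
time: 5.1
ee_pos: [0.5477, 0.1935, 0.225]
eef_rot: [-0.699, 0.1, 0.701, 0.099]
ft_force: [-0.4, 1.0, -0.7]
width: 0.0006
-21.41116624944959 -1.5514745090568254 0.2249898980467943 [-0.3884305   1.04448688 -0.71073523]
0 x -0.024 z 0.168
0.4 x -0.012 z 0.245
0.7 x 0.017 z 0.297
1 x 0.059 z 0.337
1.2 x 0.093 z 0.356
1.4 x 0.131 z 0.368
1.5 x 0.15 z 0.371
```

View pics/p4.png

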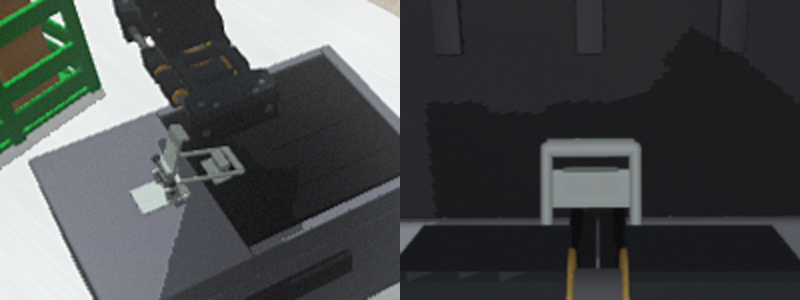

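The loop is around the keeper and the fingers are on the keeper side of the lever. Pushing the lever over now.

```bash
python3 -m pendant '0 0 0.06 0 0 0; 0 0 0.12 0 0 0; -0.02 0 0.17 0 0 0; -0.015 0 0.21 0 0 0; -0.01 0 0.25 0 0 0; -0.01 0 0.25 0 0 0'
python3 - <<'E'
from h import *
a=np.deg2rad(-15.8);C=np.array([.5687,.1892]);X=np.array([np.cos(a),np.sin(a)]);Y=np.array([-X[1],X[0]])
s=r.read_state();p=s["ee_pos"];ls=(p[:2]-C)@X*1000;print(ls,(p[:2]-C)@Y*1000,p[2],s["ft_force"])
for th in(.4,.6,.8,1,1.2,1.4,1.5):
    S=-65.5-49*np.sin(th)+2*np.cos(th);z=182+49*np.cos(th)+2*np.sin(th); print(th,"x",round((p[2]*1000-z)/250,3),"z",round((ls-S)/250,3))
m=[cam("side")[0][110:260,80:280],cam("wrist")[0][100:310,140:420]]
cv2.imwrite("pics/p5.png",np.hstack([cv2.resize(i,(400,300),interpolation=cv2.INTER_CUBIC) for i in m]))
E
```

```text
time: 5.8
ee_pos: [0.4882, 0.2118, 0.2302]
eef_rot: [0.7, -0.1, -0.7, -0.099]
ft_force: [1.0, 0.8, 1.1]
width: 0.0004
-83.58585534217993 -0.19533610069115293 0.23019433743190856 [1.04990546 0.7567382  1.06036104]
0.4 x 0.009 z -0.003
0.6 x 0.026 z 0.032
0.8 x 0.05 z 0.063
1 x 0.08 z 0.088
1.2 x 0.114 z 0.107
1.4 x 0.152 z 0.119
1.5 x 0.171 z 0.123
```

View pics/p5.png

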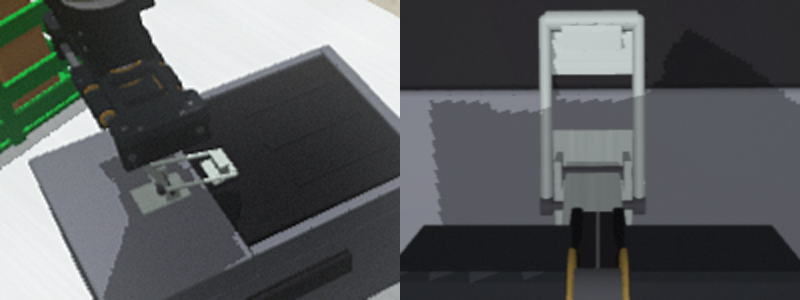

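The lever leans away now, and the bar has been drawn up behind the keeper (wrist crop: bar (592,15), keeper (592,48)). Following the arc down.

```bash
python3 -m pendant '0.026 0 0.032 0 0 0; 0.05 0 0.063 0 0 0; 0.08 0 0.088 0 0 0; 0.114 0 0.107 0 0 0; 0.14 0 0.116 0 0 0; 0.16 0 0.12 0 0 0; 0.18 0 0.123 0 0 0; 0.185 0 0.123 0 0 0'
python3 -m pendant '0 0 0 0 0 0; 0 0 0 0 0 0'
python3 -m pendant '-0.15 0 0 0 0 0; -0.35 0 0 0 0 0; -0.55 0 0 0 0 0; -0.75 0 0 0 0 0; -0.75 0 0.1 0 0 0; -0.75 0 0.2 0 0 0; -0.75 0 0.2 0 0 0'
python3 - <<'E'
from h import *
a=np.deg2rad(-15.8);C=np.array([.5687,.1892]);X=np.array([np.cos(a),np.sin(a)]);Y=np.array([-X[1],X[0]])
im,d,K,Rm,t=cam("side");w,dw,Kw,Rw,tw=cam("wrist")
P=cloud(dw,Kw,Rw,tw);l=np.stack([(P[...,:2]-C)@X,(P[...,:2]-C)@Y,P[...,2]],-1)*1000
for s0 in range(-145,12,6):
    q=l[(abs(l[...,1])<6)&(l[...,0]>=s0)&(l[...,0]<s0+6)&(dw>0)]; e=l[(abs(abs(l[...,1])-19)<3)&(l[...,0]>=s0)&(l[...,0]<s0+6)&(dw>0)]
    if len(q) and len(e): print(s0,len(q),np.percentile(q[:,2],[5,50,95]).round(1),"wire w",np.percentile(e[:,2],[50,95]).round(1))
m=[im[110:260,80:280],w]
cv2.imwrite("pics/p6.png",np.hstack([cv2.resize(i,(400,300),interpolation=cv2.INTER_CUBIC) for i in m]))
E
```

```text
time: 6.7
ee_pos: [0.4595, 0.2201, 0.1841]
eef_rot: [-0.7, 0.1, 0.7, 0.1]
ft_force: [-5.4, -2.6, 14.9]
width: 0.0004
time: 6.9
ee_pos: [0.4594, 0.22, 0.1842]
eef_rot: [-0.7, 0.1, 0.7, 0.1]
ft_force: [-5.0, -2.0, 8.2]
width: 0.0004
time: 7.6
ee_pos: [0.4094, 0.2359, 0.3721]
eef_rot: [0.701, -0.099, -0.7, -0.099]
ft_force: [-0.1, 0.4, 0.7]
width: 0.0005
-145 4618 [464.  478.6 486. ] wire w [477.4 484.6]
-139 1487 [191.3 459.2 465.6] wire w [465.3 466.2]
-133 1093 [184.1 458.1 465.6] wire w [462.3 465.9]
-127 73 [182.7 183.8 185.1] wire w [169.8 171.4]
-121 73 [182.5 183.8 185. ] wire w [169.8 171.1]
-115 82 [182.4 183.7 184.8] wire w [169.9 171.2]
-109 74 [182.8 184.  185.2] wire w [170.  172.4]
-103 72 [182.7 183.8 184.8] wire w [170.8 172.8]
-97 84 [182.4 183.8 184.9] wire w [179.2 181.4]
-91 72 [182.4 183.8 184.5] wire w [179.  181.5]
-85 84 [182.5 183.8 185. ] wire w [179.  187.6]
-79 82 [183.1 184.4 185.9] wire w [179.6 188. ]
-73 67 [171.1 181.5 184.5] wire w [178.8 188.5]
-67 78 [170.7 171.9 173.2] wire w [178.  179.7]
-61 77 [168.8 170.3 172.6] wire w [177.6 179.5]
-55 79 [168.3 169.7 171.1] wire w [177.1 179.3]
-49 84 [168.4 169.7 171.2] wire w [177.2 179.4]
-43 84 [166.6 169.2 170.7] wire w [177.1 178.9]
-37 88 [169.2 170.9 172.2] wire w [176.9 178.8]
-31 91 [170.2 171.3 172.7] wire w [176.8 178.9]
-25 128 [170.8 182.8 185. ] wire w [176.8 178.4]
-19 94 [182.3 183.7 184.9] wire w [177.1 179.1]
-13 51 [177.  178.6 179.9] wire w [177.9 179.9]
-7 90 [168.7 169.9 171.2] wire w [169.9 171. ]
-1 94 [168.2 169.6 171.5] wire w [169.8 171.2]
5 23 [168.5 169.8 170.9] wire w [170.  170.6]
```

View pics/p6.png

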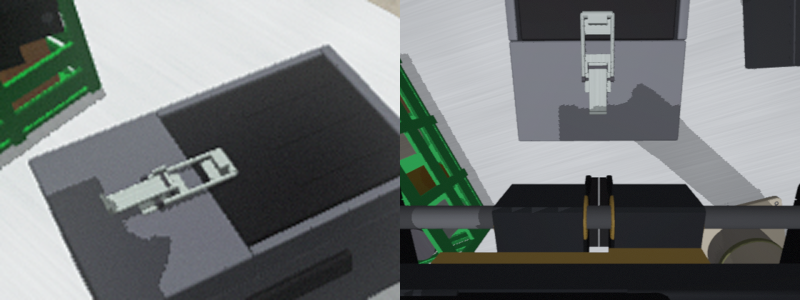

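The lever is flat: its upper face is at 184 mm along its whole length. The bar top is at 179 mm, beyond and below the keeper's top at 184 mm, and the lid is at 170 mm. The robot is clear, so I'm handing in.

```bash
python3 -c "
from bench import r,close_job
print(close_job()); s=r.read_state(); print(s['time'],s['ft_force'])"
```

```text
the job is handed in; nothing more can be done
None
the job is handed in; nothing more can be done
```

The open latch on the left carrier is shut, and the job was handed in about 8 s into the 45 s allowed. With the fingers shut, I tipped the wire loop over the keeper. I then moved to the keeper side of the lever and pushed it over and down until it snapped flat.

My last checks, from the wrist camera's depth after backing the arm away:
- **Lever:** its upper face is level at about 184 mm along its whole length, so it lies flat.
- **Loop bar:** it sits just beyond the keeper, with its top at 179 mm. That puts its centre about 4.6 mm above the lid, under the keeper's nose.
- **Lid:** its surface is at 169 to 171 mm, level with the carrier's top, so it is in its seat.
- **Forces:** the last reading while pressing the lever down was about 16 N, on the fingertips. It was near zero once the arm was clear.

No check failed or disagreed. I judged the hooked-loop step before the lever moved (bar behind the keeper, lever still up) from the pictures only and did not measure it. `close_job()` gave no verdict.

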